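# Open the gate of the feed jig and push the module home

## Robot

A 6-joint arm with a two-finger parallel gripper is mounted at the origin on the work surface. World frame = base frame: x ahead of the robot, y to its left, z up, the work surface at z = 0. Lengths are in m, angles in rad, forces in N, time in s.
With the tool pointing down it reaches from about 0.35 to 0.975 m from the base axis. Payload 7.1 kg.
Tool frame: the origin (TCP) lies midway between the tips of the shut fingers; the grasp point (between the pads) lies 19 mm behind it; z points along the fingers, x is the direction in which the jaws open and shut, and the axes are right-handed (so a half turn about z gives the same grasp; the last joint's range is limited). The gripper opens to 88 mm and grips with 3 to 60 N. Pads are 20 mm wide; open, the fingers measure 115 mm over their backs; the gripper's body (75 mm by 178 mm) begins 61 mm behind the grasp point.
Start: joints at [-0.019, 0.423, 1.63, -0, 1.089, -0.019], TCP at [0.625, 0, 0.223] pointing down, gripper open.
Joint ranges: [-3, 3], [-0.9, 2.11], [0.09, 2.58], [-1.31, 4.45], [0.11, 2.69], [-2.54, 2.54]. Speed limits (rad/s): [2.39, 2.39, 3.01, 3.14, 3.14, 3.14].

## Interface

Orientations are given as a unit quaternion [w, x, y, z].
In Python, from station import move_pose, movel, movej, command_gripper, wait, inverse_kinematics, read_camera, camera_info, MotionError, job_done, get_time, get_joint_pos, get_qvel, get_effort, get_tcp_pos, get_ee_rot, get_ft_force, get_ft_torque, get_grip_width gives the robot as it stands. Calls block until the motion is done:
- move_pose(position, orientation): joint-space move of the TCP to a pose.
- movel(position, frame=None, v=0.15, until_force=None): straight line of the TCP; frame=None keeps the orientation; v is the mean speed in m/s. With until_force (N) it stops when the force on the tool has changed by that much, and returns True; else False.
- movej(angles): joint-space move.
- command_gripper(opening): opening from 0.0 (shut) to 1.0 (fully open); the grip force is fixed at half the most; returns when the fingers have stopped.
- wait(seconds).
- inverse_kinematics(position, orientation): joint angles nearest the present ones, or None.
- read_camera(name): name is "scene" or "side" or "wrist"; returns the picture (480x640x3 uint8, red, green, blue); there is no depth.
- camera_info(name): a dict with "intrinsics" (3x3 intrinsics, pixels), "T" (4x4, takes a point from camera to world coordinates); the wrist camera has in their place "tool_from_camera" (4x4, takes a point from camera to tool coordinates, whose origin is the TCP and whose axes are the tool frame's). Camera axes: x right, y up, looking along -z (the intrinsics and any distortion apply to the point x, -y, -z); pixel columns grow to the right and rows downward; lengths in m; the calibration is good to about 2 mm. The wrist camera is an equidistant fisheye: a pixel r from the principal point sees the ray r / f radians off the axis. A picture is of the moment at which its call begins: read the wrist's pose just before it. camera_info takes no time and is no camera call.
A pose or a line that the arm cannot do raises MotionError and nothing moves.
- job_done(): hands the job in, once; it reports no verdict.
Readings, each from a call of its own:
- get_time(): time.
- get_joint_pos(): joint angles.
- get_qvel(): joint speeds.
- get_effort(): joint torques, N m.
- get_tcp_pos(): TCP position.
- get_ee_rot(): TCP orientation.
- get_ft_force(): force on the tool from outside, world axes, zero at the start.
- get_ft_torque(): the same for the moment, N m.
- get_grip_width(): opening from 0.0 (shut) to 1.0 (fully open).
Only numpy, scipy, OpenCV 4.12 (cv2) and the standard library are available. Lean on these libraries where they do the work, as an engineer would, in place of code of your own. Each camera call takes 0.05 s, during which the arm holds its last target. There are 200 camera calls.

## Task

Push the counterweighted gate arm of the feed jig up with the fingertips, past its balance point, until it stays raised by itself. Then, with the gate open, push the metal module gently along the channel until it rests against the end stop. Push only: do not grip anything, lift the module or ram it, and do not disturb the other things on the bench.

Things in the scene. Friction and masses are not known exactly. Their poses are not given: they have to be found in the camera images.
- jig: The feed jig, a fixed aluminium fixture with a straight channel and a gate arm across it. Origin on the bench surface under the crossing of channel and gate arm, z up. Its +y axis runs along the channel towards the end stop; seen from the robot the channel leads away and +x points to the right, give or take 20 degrees. Positions below are in this frame, mm.
- jig_entry (a point): Middle of the channel floor at the channel's open -y end, (0, -190, 12). The floor is 12 above the bench, x -50..50, y -215..110. Two low side walls run from y -190 to 110, tops 32 above the bench, inner faces at x -38 and 38.
- jig_rest (a point): Top of the small post on which the level gate arm rests, (-52, 0, 88); the post is 10 (x) by 22 (y).
- jig_stop (a point): Centre of the end stop's face, (0, 95, 37). The stop is a plate across the +y end of the channel, top 57 above the bench.
- gate (a joint): Angle of the gate arm (rad): 0 = level, across the channel; grows as the tip (on the left, seen from the robot) goes up and over to the right; upper stop at 1.5, nearly upright. Balance point at about 1.0: below it the arm falls shut, beyond it it falls on to the upper stop and stays. Hinge axis along the jig's y, a little damped; pushing slowly at the tip takes about 1 N.
- gate_hinge (a point): The gate's hinge axis, (140, 0, 95), between two cheeks at x 123..157, y -32..32, 138 high. A dark steel counterweight, 36 dia, sits up behind the hinge.
- gate_tip (a point): Centre of the round cross bar (16 dia, 70 long, along the jig's y) at the free end of the gate arm, 235 from the hinge; level: (-95, 0, 95), free space below it. The arm is a 14 square steel bar. From 65 to 125 short of the cross bar's centre a plate 4 thick hangs from it to 30 above the bench, shutting the channel.
- module: Metal electronics enclosure, 70 (x) x 110 (y) x 50 (z) mm, about 0.25 to 0.5 kg, loose on the channel floor, on the -y side of the gate, its long side along the channel. Origin at the centre of its underside. Against the end stop its origin is at jig y = 40 mm.
- spool: Bystander: grey reel of wire standing upright, 56 dia x 40 high mm, loose, left of the jig, beyond the gate tip. Origin at its underside centre. Leave it alone.
- can: Bystander: small can, 38 dia x 95 high mm, loose, left of the jig, nearer than the gate tip. Origin at its underside centre. Leave it alone.
- driver: Bystander: screwdriver lying down, 170 long mm, loose, right of the channel, nearer than the pivot. Origin at its underside. Leave it alone.
- jar: Bystander: small jar, 44 dia x 50 high mm, loose, right of the channel, beyond the pivot. Origin at its underside centre. Leave it alone.
- meter: Bystander: black multimeter lying flat, 150 x 76 x 34 mm, loose, far right. Origin at its underside centre. Leave it alone.
- solvent: Bystander: white bottle, 60 dia x 160 high mm, loose, far left. Origin at its underside centre. Leave it alone.
- heatsink: Bystander: finned aluminium heat sink, 60 x 60 x 28 mm, loose, left, nearer the robot. Origin at its underside centre. Leave it alone.
Not all that is in view belongs to the job. What is shaped like the module but orange is not meant.

How it is judged:
On the way, in this order (a step that is already met when the one before it is completed fails the run):
1. the gate arm stands raised past its balance point and stays there without the robot touching it (value of joint gate above 1.35 rad and velocity of joint gate between -0.1 and 0.1 rad/s and contact force between each of the fingers, the arm and gate below 0.05 N), for 0.3 s.
2. the module is at the end stop (y of module in the frame of jig between 0.034 and 0.046 m and x of module in the frame of jig between -0.008 and 0.008 m and z of module in the frame of jig below 0.016 m and angle between module's own z axis and vertical below 0.06 rad), for 0.2 s.
At the end, for the whole second after the job is handed in: The gate arm stays raised (joint above 1.35 rad) at rest, and the module lies flat in the channel, at rest, within 6 mm of the end stop (all of step 2 and value of joint gate above 1.35 rad and velocity of joint gate between -0.1 and 0.1 rad/s and linear speed of module below 0.01 m/s); the robot touches nothing.
It fails at once if the module is lifted more than 15 mm off the channel floor (z of module in the frame of jig above 0.027 m).
It fails at once if the module is tipped (angle between module's own z axis and vertical above 0.3 rad).
It fails at once if the gate arm is gripped or forced (over 35 N) (contact force between the fingers and gate above 35 N).
It fails at once if the module is gripped or rammed (over 35 N) (contact force between the fingers and module above 35 N).
It fails at once if a bystander is moved by more than 30 mm (distance of any of spool, can, driver, jar, meter, solvent, heatsink from where it was at the start of the episode above 0.03 m).
It also fails if it takes over 64 s, if anything falls off the work surface, if the arm or the gripper's body presses on something with over 40 N, if the wrist force passes 120 N, or if a joint passes its speed limit or range.

## Working session

There is one attempt and no reset: what is moved stays moved. The work goes in short steps, each a Python script; the robot and the scene stay as the last script left them, time stands still between calls to the robot, and variables do not carry over. Pictures are saved under pics/ and viewed, about 8 in all and at most 12, crops included, and the job is handed in when it is done.

```bash
mkdir -p pics; ls
python3 - <<'E'
from station import *
import cv2,numpy as np
np.set_printoptions(precision=4,suppress=True)
for n in ["scene","side"]:
    im=read_camera(n); cv2.imwrite(f"pics/{n}0.png",im[:,:,::-1]); i=camera_info(n); print(n,{k:np.array(v).tolist() if k!='T' else np.array(v) for k,v in i.items()})
print(camera_info("wrist"),get_time(),get_ee_rot())
E
```

```text
pics
scene {'intrinsics': [[520.521358203426, 0.0, 324.26281223431783], [0.0, 520.521358203426, 234.73619159720351], [0.0, 0.0, 1.0]], 'T': array([[-0.7988, -0.4491,  0.4002,  1.0497],
       [ 0.6014, -0.5798,  0.5497,  0.7053],
       [-0.0148,  0.6798,  0.7332,  0.9996],
       [ 0.    ,  0.    ,  0.    ,  1.    ]])}
side {'intrinsics': [[458.5772957001713, 0.0, 319.00870300926994], [0.0, 458.5772957001713, 245.05089914418738], [0.0, 0.0, 1.0]], 'T': array([[ 0.994 ,  0.0817, -0.0726,  0.4441],
       [-0.1092,  0.7144, -0.6912, -0.8103],
       [-0.0046,  0.695 ,  0.719 ,  0.9278],
       [ 0.    ,  0.    ,  0.    ,  1.    ]])}
{'intrinsics': array([[371.6483,   0.    , 317.6816],
       [  0.    , 371.6483, 244.2046],
       [  0.    ,   0.    ,   1.    ]]), 'tool_from_camera': array([[ 1.    , -0.001 , -0.0001,  0.0006],
       [-0.001 , -0.9525, -0.3045, -0.0845],
       [ 0.0002,  0.3045, -0.9525, -0.1615],
       [ 0.    ,  0.    ,  0.    ,  1.    ]])} 0.1 [-0.      1.     -0.     -0.0007]
```

View pics/scene0.png

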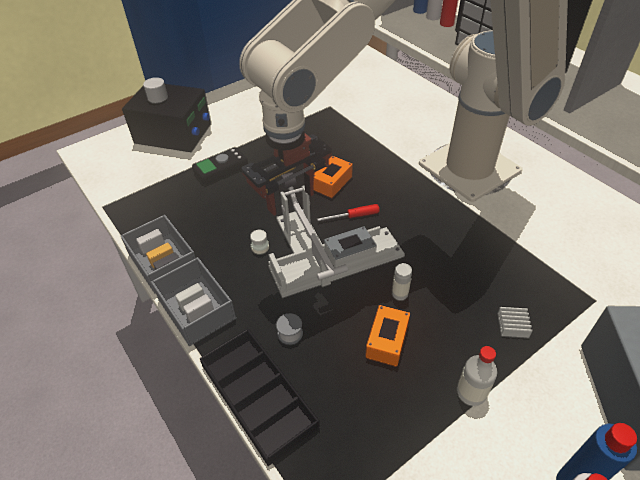

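View pics/side0.png

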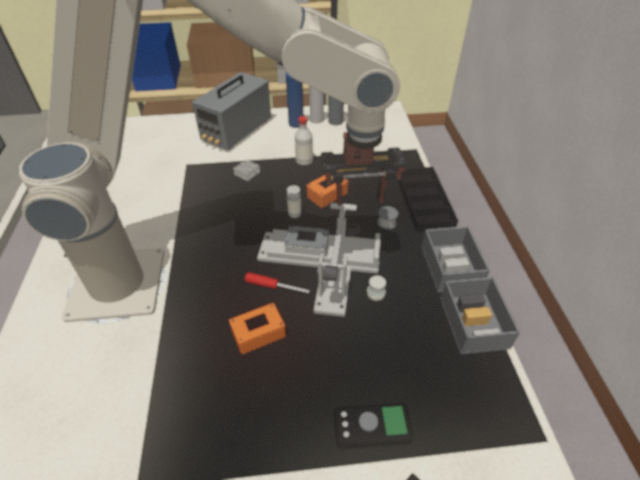

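Scene: the jig is at about (330,245), with the grey module with dark label in the channel at (350,240). The two orange boxes at (332,175) and (388,335) are decoys. The grey box in the channel fits the description (metal, between the walls, on the robot side of the gate). Next I'll enlarge the jig in both views to confirm and measure.

Run:
```python
import cv2
for n,(x,y,w,h) in {"scene":(255,175,160,125),"side":(250,192,150,125)}.items():
    im=cv2.imread(f"pics/{n}0.png")[y:y+h,x:x+w]
    im=cv2.resize(im,None,fx=4.8,fy=4.8,interpolation=cv2.INTER_CUBIC)
    for k in range(0,w,20): cv2.putText(im,str(x+k),(int(k*4.8),10),0,.35,(0,255,255),1); cv2.line(im,(int(k*4.8),12),(int(k*4.8),18),(0,255,255),1)
    for k in range(0,h,20): cv2.putText(im,str(y+k),(0,int(k*4.8)+4),0,.35,(0,255,255),1)
    cv2.imwrite(f"pics/{n}0c.png",im)
```

```text
(no output)
```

View pics/scene0c.png

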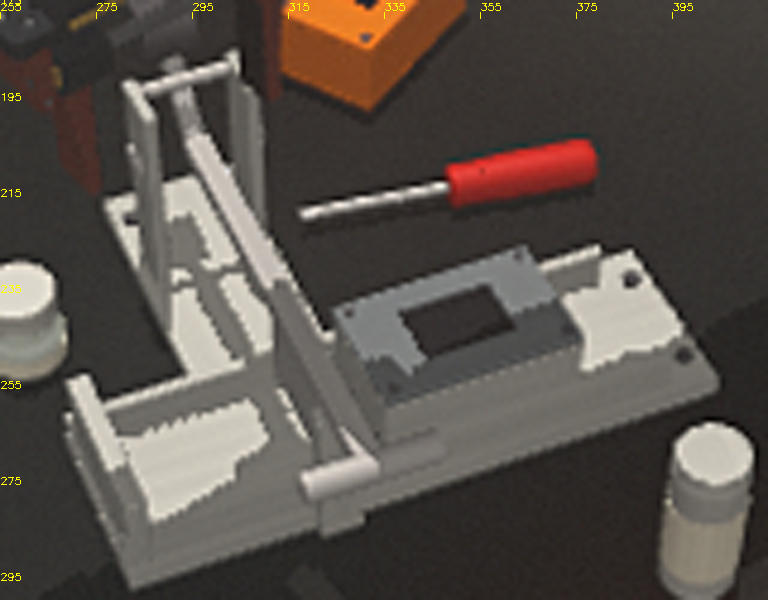

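View pics/side0c.png

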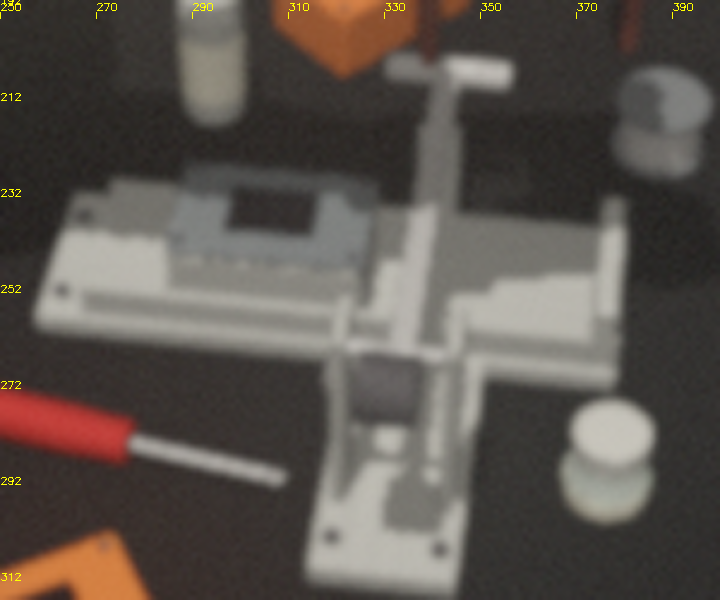

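The crops confirm it: the module is the grey box with the dark label, centred near scene (350,241), in the channel on the robot side of the gate. The bar's ends are at scene (318,276)/(347,268) and side (331,206)/(357,207). Next I'll fit the jig pose from these points.

```bash
cat > h.py <<'E'
from station import *
import numpy as np, cv2
from scipy.optimize import least_squares
np.set_printoptions(precision=4,suppress=True)
def proj(n,P):
    i=camera_info(n);T=np.linalg.inv(np.array(i["T"]));K=np.array(i["intrinsics"])
    p=np.atleast_2d(P)@T[:3,:3].T+T[:3,3]; p=p*[1,-1,-1]; q=p@K.T; return q[:,:2]/q[:,2:]
def ray(n,px,z):
    i=camera_info(n);T=np.array(i["T"]);K=np.array(i["intrinsics"])
    d=T[:3,:3]@(np.linalg.inv(K)@[px[0],px[1],1]*[1,-1,-1]); return T[:3,3]+d*(z-T[2,3])/d[2]
def jw(J,p):  # jig (mm) -> world (m)
    x,y,a=J; p=np.atleast_2d(p)/1000.; c,s=np.cos(a),np.sin(a)
    return np.c_[x+c*p[:,0]-s*p[:,1], y+s*p[:,0]+c*p[:,1], p[:,2]]
def wj(J,P):
    x,y,a=J; P=np.atleast_2d(P)-[x,y,0]; c,s=np.cos(a),np.sin(a)
    return 1000*np.c_[c*P[:,0]+s*P[:,1], -s*P[:,0]+c*P[:,1], P[:,2]]
E
python3 - <<'E'
from h import *
sc=lambda c:np.array(c)/4.8+[255,175]
sd=lambda c:np.array(c)/4.8+[250,192]
pts=[("scene",sc((304,487)),(-95,35,95)),("scene",sc((443,447)),(-95,-35,95)),
("scene",sc((718,370)),(-50,-215,12)),("scene",sc((632,250)),(50,-215,12)),("scene",sc((135,588)),(-50,110,0)),
("side",sd((387,67)),(-95,-35,95)),("side",sd((513,73)),(-95,35,95)),
("side",sd((75,197)),(-50,-215,12)),("side",sd((37,317)),(50,-215,12)),("side",sd((615,387)),(50,110,0))]
f=lambda J:np.concatenate([proj(n,jw(J,q))[0]-p for n,p,q in pts])
r=least_squares(f,[.65,.05,-np.pi/2],loss="soft_l1"); J=r.x; print(J,np.degrees(J[2])+90); print(f(J).reshape(-1,2))
for n,p,q in pts: print(n,q,wj(J,ray(n,p,q[2]/1000))[0])
np.save("J.npy",J)
for c in [(525,245),(330,310),(390,405),(580,345)]: print("mod",wj(J,ray("scene",sc(c),.062))[0])
for nm,n,c,z in [("can","scene",(712,455),.095),("spool","side",(663,100),.04),("jar","scene",(18,285),.05)]:
    print(nm,wj(J,ray(n,(sc if n=="scene" else sd)(c),z))[0])
for q in [(0,0,0),(-95,0,95),(-140,0,80),(0,-250,40),(0,-15,40),(0,-15,100)]: print(q,jw(J,q)[0],np.hypot(*jw(J,q)[0][:2]))
E
```

```text
[ 0.5864  0.037  -1.8152] -14.005674834204001
[[-0.2074  0.723 ]
 [-0.2819 -0.8316]
 [-0.1397  1.0387]
 [-0.825  -0.4389]
 [-0.7724  0.9497]
 [-0.4384 -0.5166]
 [-1.3194  0.4104]
 [-0.269  -0.6738]
 [-0.3017 -0.031 ]
 [-0.6099  0.2205]]
scene (-95, 35, 95) [-93.3145  33.8062  95.    ]
scene (-95, -35, 95) [-97.4303 -34.5768  95.    ]
scene (-50, -215, 12) [ -47.1239 -216.9869   12.    ]
scene (50, -215, 12) [  47.7196 -216.2345   12.    ]
scene (-50, 110, 0) [-48.1435 107.3945   0.    ]
side (-95, -35, 95) [-93.0137 -33.5496  95.    ]
side (-95, 35, 95) [-97.1646  38.4515  95.    ]
side (-50, -215, 12) [ -47.408  -213.6477   12.    ]
side (50, -215, 12) [  50.0045 -214.1642   12.    ]
side (50, 110, 0) [ 49.0166 111.5695   0.    ]
mod [  32.3246 -141.6713   62.    ]
mod [ 31.0645 -31.2286  62.    ]
mod [-38.7498 -33.6291  62.    ]
mod [ -41.0565 -136.4627   62.    ]
can [-151.7558 -146.6985   95.    ]
spool [-147.3178  127.8441   40.    ]
jar [122.71  106.394  50.   ]
(0, 0, 0) [0.5864 0.037  0.    ] 0.5875634280034929
(-95, 0, 95) [0.6094 0.1292 0.095 ] 0.6229264167779106
(-140, 0, 80) [0.6203 0.1728 0.08  ] 0.6439053519369761
(0, -250, 40) [0.3438 0.0975 0.04  ] 0.35738268972601445
(0, -15, 40) [0.5718 0.0406 0.04  ] 0.5732846397964374
(0, -15, 100) [0.5718 0.0406 0.1   ] 0.5732846397964374
```

```bash
cat >> h.py <<'E'
from scipy.spatial.transform import Rotation as R
J=np.load("J.npy")
def quat(z,x):  # tool axes given in jig frame -> world quat wxyz
    z=np.array(z,float);z/=np.linalg.norm(z);x=np.array(x,float);x-=z*(x@z);x/=np.linalg.norm(x)
    M=R.from_euler("z",J[2]).as_matrix()@np.c_[x,np.cross(z,x),z]
    return np.roll(R.from_matrix(M).as_quat(),1)
def gq(phi): return quat((np.cos(phi),0,-np.sin(phi)),(0,-1,0))
def gate_pose(th,phi,past=.016,gap=0,half=10):
    c=np.array([140-235*np.cos(th),0,95+235*np.sin(th)]); n=np.array([np.sin(phi),0,np.cos(phi)]); z=np.array([np.cos(phi),0,-np.sin(phi)])
    return jw(J,c-n*(8+half+gap)+z*past*1000)[0], gq(phi)
def pq(tilt,s=1): return quat((0,np.sin(tilt),-np.cos(tilt)),(s,0,0))
E
python3 - <<'E'
from h import *
for nm,px,z in [("solvent",(487,354),.16),("heatsink",(515,322),.028),("can",(403,268),.095)]: w=ray("scene",px,z);print(nm,w,wj(J,w)[0])
for p0,p1 in [(30,30),(30,65),(45,65),(50,70)]:
    for th in [0,.4,.8,1.2]:
        phi=np.radians(p0+(p1-p0)*th/1.2); p,q=gate_pose(th,phi); print(p0,p1,th,p,inverse_kinematics(p,q))
for s in (1,-1):
  for t in (0,15,30):
    for y in (-180,-15): print("push",s,t,y,inverse_kinematics(jw(J,(0,y,32))[0],pq(np.radians(t),s)))
E
```

```text
solvent [0.5357 0.4902 0.16  ] [-427.5029 -158.9069  160.    ]
heatsink [0.3458 0.4407 0.028 ] [-333.4968 -331.1283   28.    ]
can [0.4779 0.2155 0.095 ] [-146.9457 -148.5053   95.    ]
30 30 0 [0.6082 0.1244 0.0714] [ 0.5038  1.0038  1.3216 -0.6907  1.6577 -2.1365]
30 30 0.4 [0.6037 0.1064 0.1629] [ 0.486   0.8648  1.3704 -0.7104  1.7179 -2.2054]
30 30 0.8 [0.591  0.0553 0.24  ] [ 0.432   0.7238  1.4519 -0.7537  1.7331 -2.2784]
30 30 1.2 [ 0.5719 -0.0209  0.2904] [ 0.3419  0.6004  1.5536 -0.814   1.6957 -2.3472]
30 65 0 [0.6082 0.1244 0.0714] [ 0.5038  1.0038  1.3216 -0.6907  1.6577 -2.1365]
30 65 0.4 [0.6049 0.1112 0.1624] [ 0.4538  0.7738  1.4229 -0.6092  1.5706 -2.2405]
30 65 0.8 [0.5933 0.0647 0.24  ] [ 0.348   0.5545  1.5222 -0.521   1.4736 -2.3878]
30 65 1.2 [ 0.5754 -0.007   0.2919] None
45 65 0 [0.6097 0.1305 0.071 ] [ 0.4616  0.883   1.4142 -0.5733  1.4438 -2.1816]
45 65 0.4 [0.6059 0.1152 0.1628] [ 0.4164  0.6988  1.4722 -0.5164  1.4416 -2.2876]
45 65 0.8 [0.5938 0.0667 0.2405] [ 0.3229  0.5212  1.5399 -0.4644  1.4184 -2.423 ]
45 65 1.2 [ 0.5754 -0.007   0.2919] None
50 70
[... 301 characters left out ...]
1648  0.4934  2.1735 -0.      0.4747  1.98  ]
push 1 0 -15 [ 0.0501  0.6268  1.8389 -0.      0.6758  1.8654]
push 1 15 -180 None
push 1 15 -15 [ 0.0969  0.5782  2.008  -0.2793  0.3197  2.1672]
push 1 30 -180 [ 0.3824  0.5545  2.4486  3.9475  0.4187 -1.7713]
push 1 30 -15 [ 0.1554  0.5966  2.1559  4.2475  0.2195 -2.3161]
push -1 0 -180 [ 0.1648  0.4934  2.1735 -0.      0.4747 -1.1616]
push -1 0 -15 [ 0.0501  0.6268  1.8389 -0.      0.6758 -1.2762]
push -1 15 -180 [ 0.2566  0.4736  2.3219 -0.828   0.1696 -0.2634]
push -1 15 -15 [ 0.0969  0.5782  2.008  -0.2793  0.3197 -0.9744]
push -1 30 -180 [0.3824 0.5545 2.4486 3.9475 0.4187 1.3703]
push -1 30 -15 [0.1554 0.5966 2.1559 4.2475 0.2195 0.8255]
```

Run:
```python
from h import *
phi=np.radians(45)
command_gripper(0.0)
p0,q=gate_pose(0,phi,.020,8)
off=lambda dx,dz: jw(J,wj(J,p0)[0]+[dx,0,dz])[0]
move_pose(off(-50,90),q)
print(get_time(),wj(J,get_tcp_pos()))
print(movel(off(-40,0),v=.12,until_force=8)); print(movel(p0,v=.08,until_force=8))
print(get_time(),wj(J,get_tcp_pos()),get_ft_force())
cv2.imwrite("pics/side1.png",read_camera("side")[:,:,::-1])
```

```text
3.35 [[-148.8789    0.2701  152.6791]]
False
False
4.9083 [[-99.0595   0.1928  62.6702]] [ 0.0458  0.0088 -1.0775]
```

Run:
```python
from h import *
im=cv2.imread("pics/side1.png")[150:330,230:430]; cv2.imwrite("pics/side1c.png",cv2.resize(im,None,fx=3.3,fy=3.3,interpolation=cv2.INTER_CUBIC))
```

```text
(no output)
```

View pics/side1c.png

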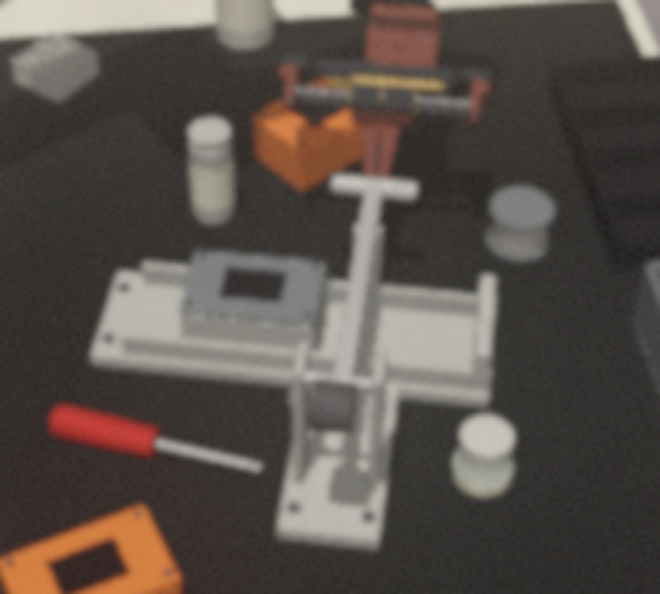

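The shut fingers are under the cross bar (crop (378,170)), centred on the arm and clear of the can and spool. Now I'll push up along the arc.

Run:
```python
from h import *
phi=np.radians(45); f0=get_ft_force()
for th in [.0,.15,.3,.45,.6,.75,.9,1.0,1.1,1.2]:
    p,q=gate_pose(th,phi,.020,0)
    s=movel(p,v=.09,until_force=15)
    print(th,s,get_ft_force()-f0,round(get_time(),2))
    if s: break
else:
    wait(.5)
    cv2.imwrite("pics/side2.png",read_camera("side")[:,:,::-1])
    cv2.imwrite("pics/scene2.png",read_camera("scene")[:,:,::-1])
    a=cv2.imread("pics/side2.png")[60:360,200:450]; b=cv2.imread("pics/scene2.png")[60:360,200:450]
    cv2.imwrite("pics/two2.png",cv2.resize(np.hstack([a,b]),None,fx=1.6,fy=1.6))
```

```text
0.0 False [ 1.2291 -1.1352 -1.7214] 5.21
0.15 False [ 0.4716 -0.1354 -2.505 ] 5.75
0.3 False [-0.4027  0.1395 -1.3719] 6.29
0.45 False [ 0.1552  0.017  -1.8729] 6.83
0.6 False [-0.0697 -0.6912 -2.0966] 7.38
0.75 False [-1.2638 -0.6476 -1.1977] 7.92
0.9 False [-0.4378 -1.8618 -1.8507] 8.46
1.0 False [-0.1093 -1.7882 -2.0377] 8.87
1.1 False [ 0.1586 -0.7498 -1.3914] 9.28
1.2 False [ 0.3709 -0.3767 -0.9879] 9.68
```

View pics/two2.png

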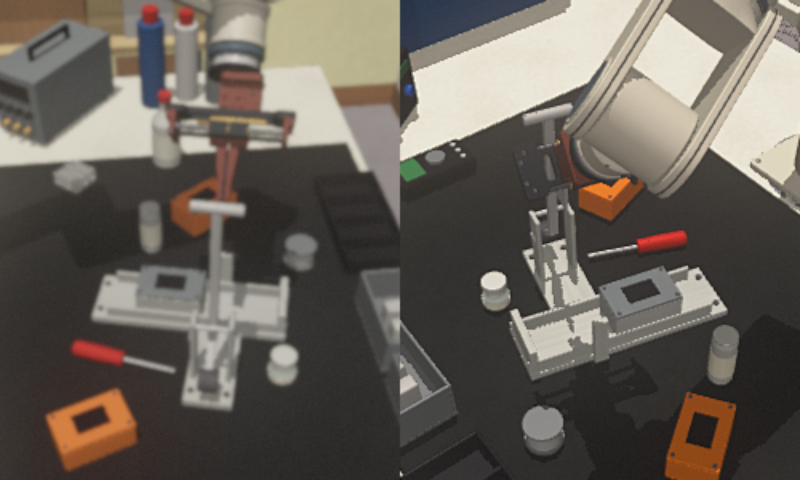

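Run:
```python
from h import *
for th in (1.2,1.35,1.5):
    c=jw(J,(140-235*np.cos(th),0,95+235*np.sin(th))); print(th,proj("scene",c),proj("side",c))
t=wj(J,get_tcp_pos())[0]
movel(jw(J,t+[-70,0,-10])[0],v=.15); movel(jw(J,t+[-110,-80,0])[0],v=.2)
q=quat((0,0,-1),(0,1,0))
move_pose(jw(J,(-4,-178,200))[0],q)
print(get_time(),wj(J,get_tcp_pos()),get_joint_pos())
a=read_camera("side")[60:360,200:450]; b=read_camera("scene")[60:360,200:450]
cv2.imwrite("pics/two3.png",cv2.resize(np.hstack([a,b])[:,:,::-1],None,fx=1.6,fy=1.6))
```

```text
1.2 [[303.7278 155.34  ]] [[339.3338 175.6589]]
1.35 [[297.7132 142.3709]] [[337.8069 181.4594]]
1.5 [[291.8024 131.4057]] [[336.0632 189.9598]]
13.8083 [[  -3.993  -177.7371  200.0227]] [ 0.1714  0.1569  2.075  -0.0002  0.9096  0.4155]
```

View pics/two3.png

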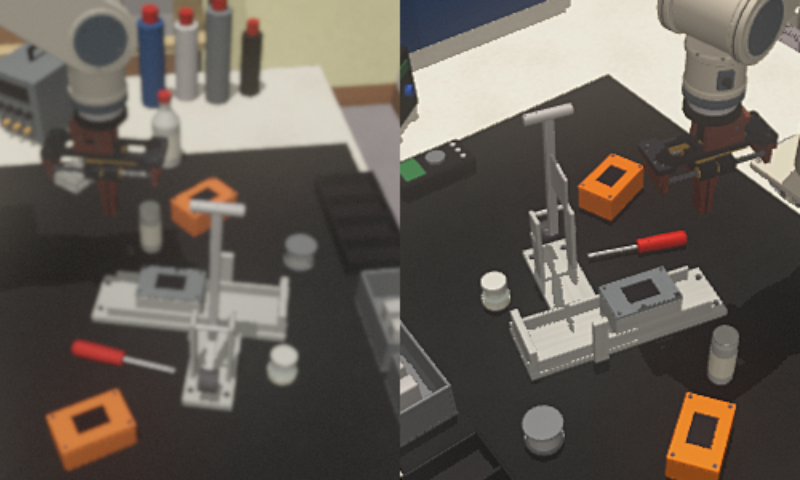

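Gate bar at scene (292,132) and side (336,191), which matches the 1.5 rad prediction with the robot clear. Now I'll push the module.

Run:
```python
from h import *
P=lambda y,z=34: jw(J,(-3,y,z))[0]
print(movel(P(-178),v=.12,until_force=8)); wait(.2); f0=get_ft_force()
ydir=jw(J,(0,1000,0))[0]-jw(J,(0,0,0))[0]
st=lambda s:print(s,wj(J,get_tcp_pos())[0],"Fy",round(float((get_ft_force()-f0)@ydir),2),round(get_time(),2))
st(movel(P(-148),v=.03,until_force=6))
for y in (-120,-90,-60,-45):
    s=movel(P(y),v=.04,until_force=10); st(s)
    if s: break
else:
    s=movel(P(-18),v=.015,until_force=6); st(s)
a=read_camera("side")[60:360,200:450]; b=read_camera("scene")[60:360,200:450]
cv2.imwrite("pics/two4.png",cv2.resize(np.hstack([a,b])[:,:,::-1],None,fx=1.6,fy=1.6))
```

```text
False
True [  -2.6196 -149.7052   33.683 ] Fy -0.27 16.57
False [  -3.0663 -119.6657   34.0623] Fy 0.0 17.48
False [ -3.1075 -89.5381  34.0584] Fy -0.12 18.38
False [ -3.0748 -59.5513  34.0716] Fy -0.12 19.27
False [ -3.0563 -44.4806  34.0085] Fy 0.68 19.8
True [ -2.7301 -43.3371  33.5964] Fy 0.23 20.37
```

View pics/two4.png

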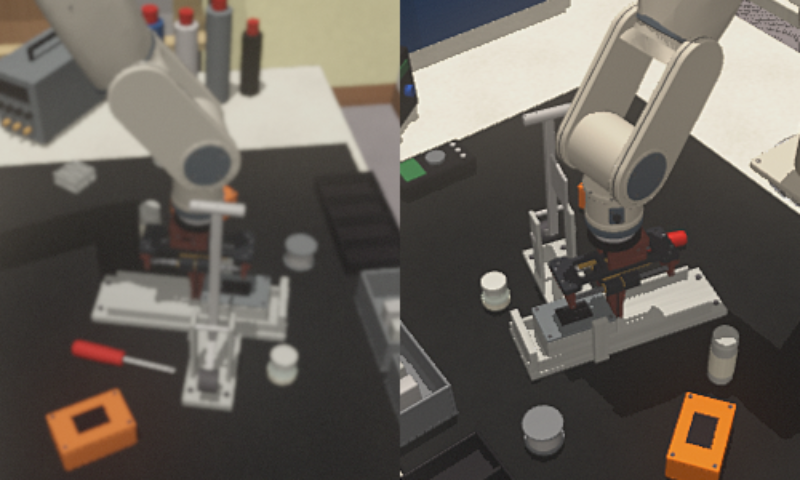

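The module is nearly there, about 15 mm short of the stop, and the gate is still upright. The force trigger fired early on stick-slip, so I'll continue in small steps.

Run:
```python
from h import *
P=lambda y,z=34: jw(J,(-3,y,z))[0]
ydir=jw(J,(0,1000,0))[0]-jw(J,(0,0,0))[0]
for y in np.arange(-41,-15.9,1.5):
    s=movel(P(y),v=.015,until_force=12); f=get_ft_force()@ydir
    print(s,wj(J,get_tcp_pos())[0],"Fy",round(float(f),2),round(get_time(),2))
    if s or f<-8: break
im=read_camera("scene")
cv2.imwrite("pics/sc5.png",cv2.resize(im[200:310,250:400,::-1],None,fx=4.8,fy=4.8,interpolation=cv2.INTER_CUBIC))
```

```text
False [ -2.9508 -41.1121  33.8494] Fy -0.75 20.82
False [ -2.9603 -39.5767  33.887 ] Fy -1.24 21.07
False [ -2.9888 -37.8518  33.9974] Fy -1.36 21.32
False [ -3.037  -36.2561  34.0437] Fy -1.38 21.57
False [ -3.0271 -34.7586  34.0461] Fy -1.09 21.82
False [ -3.0265 -33.3259  34.0052] Fy -0.58 22.07
False [ -3.0322 -31.7959  34.0025] Fy -2.18 22.32
False [ -3.0152 -30.2862  34.0177] Fy -1.46 22.57
False [ -3.0422 -28.7706  34.0264] Fy -0.38 22.82
False [ -3.0249 -27.2702  33.9988] Fy -1.09 23.07
False [ -3.0348 -25.79    33.9985] Fy -1.87 23.32
False [ -2.9479 -24.9908  33.9538] Fy -4.5 23.57
False [ -2.8956 -24.9722  33.8923] Fy -9.34 23.82
```

View pics/sc5.png

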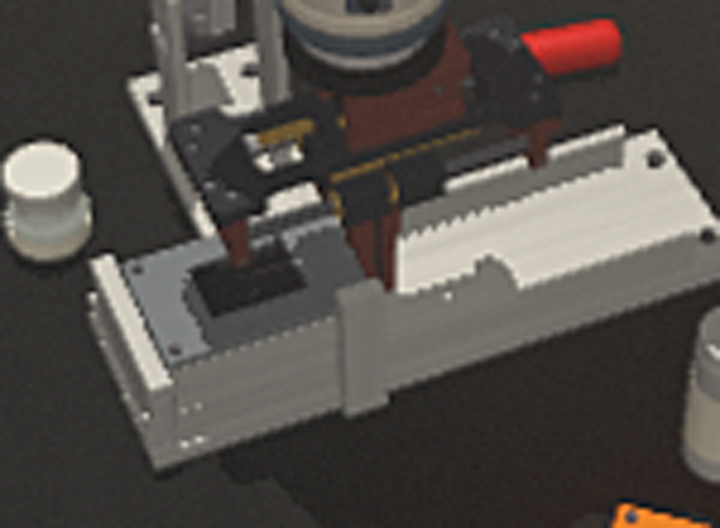

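The force rises against a hard stop at TCP y = -25, and the module sits flush with the end plate. I'll back off and verify.

Run:
```python
from h import *
P=lambda y,z=34: jw(J,(-3,y,z))[0]
movel(P(-70),v=.06); movel(P(-170),v=.15); movel(P(-170,220),v=.15); wait(.5)
print(get_time(),get_ft_force())
a=read_camera("side")[60:360,200:450]; b=read_camera("scene"); cv2.imwrite("pics/scene6.png",b[:,:,::-1])
z=cv2.resize(b[200:310,255:355],(500,550),interpolation=cv2.INTER_CUBIC); a=cv2.resize(a,(300,360))
c=np.zeros((550,800,3),np.uint8); c[:360,:300]=a; c[:,300:]=z
cv2.imwrite("pics/two6.png",c[:,:,::-1])
for c in [(-35,95,62),(35,95,62),(-35,-15,62),(35,-15,62)]: print(c,(proj("scene",jw(J,c))[0]-[255,200])*5+[300,0])
```

```text
27.5083 [0.0693 0.2104 0.2036]
(-35, 95, 62) [446.4627 377.3512]
(35, 95, 62) [396.1761 271.3225]
(-35, -15, 62) [666.7266 303.4746]
(35, -15, 62) [609.8807 202.3716]
```

View pics/two6.png

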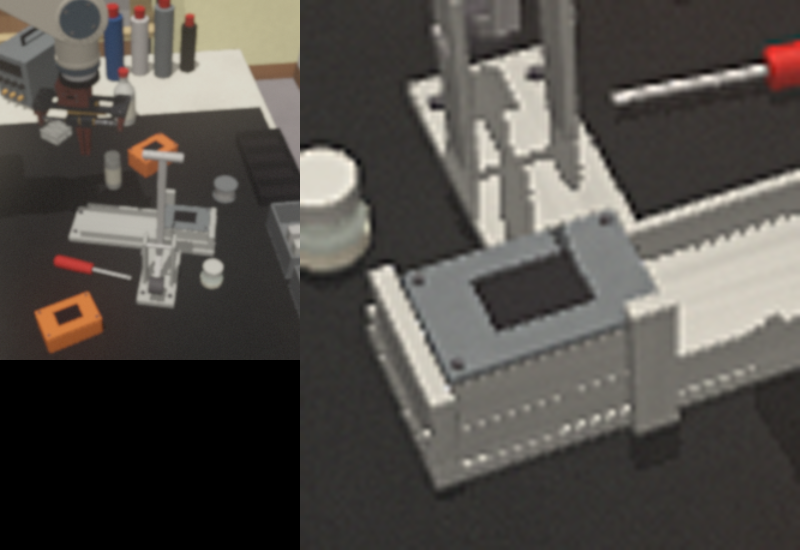

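The module is flat against the stop plate with no visible gap, and its corners lie within about 2-3 camera pixels of the predicted ones. The gate is upright and the bystanders are in place, so I'm handing in.

```bash
python3 -c "
from station import *
job_done(); print(get_time())"
```

```text
the job is handed in; nothing more can be done
the job is handed in; nothing more can be done
```

The gate is raised and staying up by itself, and the module is against the end stop. I handed the job in at about 27.5 s; it reports no verdict.

- **Gate:** I pushed the cross bar up along its arc with the shut fingertips, using about 1–3 N. It then fell on to its upper stop. With the robot clear, the bar's pixels in both views matched the 1.5 rad prediction within 1 px.
- **Module:** I pushed it along the channel at 1.5–4 cm/s until it met the stop. The force rose from about 1–2 N to 9 N at the same tool position, and I backed off there.
- **Final pictures:** The module lies flat with no visible gap to the stop plate, the gate is still up, and the bystanders look unmoved by eye.
- **Disagreements:** Two force triggers fired early, probably from sticking or sensor noise, so I did the last stretch in 1.5 mm steps. The stop came 3 mm further along than I expected, because I had assumed the fingers were about 3 mm thicker. One rear corner of the module read about 3 px off its predicted place.

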